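# Snug up the manifold's pipe plug, then turn the gas on

## Robot

A 6-joint arm with a two-finger parallel gripper is mounted at the origin on the work surface. World frame = base frame: x ahead of the robot, y to its left, z up, the work surface at z = 0. Lengths are in m, angles in rad, forces in N, time in s.
With the tool pointing down it reaches from about 0.3 to 0.875 m from the base axis. Payload 6.4 kg.
Tool frame: the origin (TCP) lies midway between the tips of the shut fingers; the grasp point (between the pads) lies 19 mm behind it; z points along the fingers, y is the line along which they close (so a half turn about z gives the same grasp; the last joint's range is limited). The gripper opens to 85 mm and grips with 20 to 120 N. Pads are 22 mm wide; open, the fingers measure 114 mm over their backs; the gripper's body (76 mm by 85 mm) begins 54 mm behind the grasp point. The pads swing forward as they close: fully open they stand 13 mm farther back than shut.
Start: joints at [1.004, 0.181, 1.607, -0, 1.354, -0.206], TCP at [0.203, 0.538, 0.231] pointing down, gripper open.
Joint ranges: [-2.99, 2.99], [-0.89, 2.07], [0.3, 2.58], [-1.14, 4.28], [0, 2.63], [-3.12, 3.12]. Speed limits (rad/s): [2.57, 2.57, 3.01, 3.14, 3.14, 3.14].

## Interface

Orientations are given as a unit quaternion [w, x, y, z].
In Python, from bench import status, camera, ctrl gives the robot as it stands. The module is installed in compiled form; this text tells all that it offers.
- The arm moves only by the shell command python3 -m handwheel 'ROWS'. ROWS is JSON, a list that holds one entry, the list of rows, each a list of 7 numbers: the opening, from -1 (shut) to 1 (fully open), then the shift along the tool's x, y, z in cm, then the turn, a rotation vector about the tool's x, y, z in degrees. A call has 1 to 10 rows; each row is the pose to reach, as a shift and turn from the pose commanded when the call began, along the tool's axes at that moment; what a row does not reach only later rows make up. A row lasts 1/8 s, in which the tool goes at most 62.5 mm and 10.7 degrees, less where a joint would pass 70% of its speed; a pose out of reach is approached as far as the arm can. A call with a gripper value outside its range is refused whole. The fingers move at their own pace and stop on an object; the grip force is fixed at half the most. Time passes only in rows, so rows that repeat a pose let the fingers close. It gives the time, the measured TCP pose, the force, the opening and the grip force at its end, in the units of the state.
- status.get_obs(): the state, without advancing time (a new reading comes with each control period).
- camera(name): name is "scene" or "top"; returns a dict with "frame" (420x560x3 uint8, blue, green, red), "depth" (420x560 float32, m along the optical axis (not along the pixel's ray), 0 where there is no reading), "fx", "fy", "cx", "cy" (pixels), "extrinsics" (4x4, takes a point from camera to world coordinates). Camera axes: x right, y down, z forward; pixel columns grow to the right and rows downward; lengths in m; the calibration is good to about 2 mm. A picture is of the moment at which its call begins.
- ctrl.hand_in(): hands the job in; it is judged then, once.
The state is a dict: "time_s": time; "q": joint angles; "dq": joint speeds; "joint_efforts": joint torques, N m; "eef_pos": TCP position; "eef_rot": TCP orientation; "wrist_force": force on the tool from outside, world axes, zero at the start; "torque": the same for the moment, N m; "opening": opening from 0.0 (shut) to 1.0 (fully open); "grasp_force": force on a finger pad.
Only numpy, scipy, OpenCV 4.12 (cv2) and the standard library are available. Lean on these libraries where they do the work, as an engineer would, in place of code of your own. Each camera call takes 0.05 s, during which the arm holds its last target. There are 200 camera calls.

## Task

On the aluminium gas manifold, tighten the bar-headed taper plug clockwise until it goes snug, about 0.7 N m by feel, without over-tightening it (the block cracks at about 1 N m). Only then open the gas supply fully by swinging the valve lever a quarter turn, until it lies in line with the pipe; let go and leave the other things on the bench where they are.

Things in the scene. Friction and masses are not known exactly. Their poses are not given: they have to be found in the camera images.
- manifold: fixed aluminium block 300 x 50 mm, 45 high; origin at its underside's centre, y along it towards the end away from the valve. The supply pipe leaves its -y end. Three round bosses 55 mm apart on its top, in any order: two carry finished low hexagon plugs (tops 68 mm above the bench), one the taper plug to tighten. The valve's upright axis is at (0, -105 mm).
- plug_head (a point): centre of the plug's bar head, on the plug's upright axis: a brass bar 44 mm long (x), 12 mm thick (y), 26 mm high, its centre 91 mm above the bench. Clockwise from above (yaw decreasing) tightens. It starts partly screwed in, pointing any way, and hardly sinks as it turns: neither its angle nor its height shows when it is snug; go by the turning moment.
- face (a point): a point half-way up the block's near (-x) face, which bulges by 0.1 mm as the plug goes snug: too little to measure. How the plug feels: light (0.1 N m) for a hidden 0.2 to 2.9 rad, then climbing to 0.5 N m within 0.2 rad, then by about 0.4 N m per rad, with no stop. Snug is 0.55 to 0.95 N m held on the head. Let go, the head springs back up to 0.4 rad; the thread stays tight.
- valve (a joint): angle of the valve lever about its upright axis, rad: 0 shut (lever across the block, towards the manifold's -x), pi/2 fully open at its stop (in line with the pipe, towards the manifold's -y); grows anticlockwise from above; friction 0.2 N m, stays where it is left; starts at 0 to 0.12
- lever_grip (a point): centre of the black upright grip at the lever's outer end, 75 mm from the valve's axis, 82 mm above the bench: 36 mm long (its x axis, along the lever), 12 mm thick (y), 26 mm high
- wrench: loose open-ended wrench, 150 mm, lying beside the manifold; origin at the centre of its underside; leave alone
- coupling: loose brass coupling ring, 28 mm across, 22 mm high, beside the manifold; origin at the centre of its underside; leave alone
- board: loose circuit board 100 x 70 mm with components; origin at the centre of its underside; leave alone
- screwdriver: loose screwdriver, 180 mm, lying; origin at the centre of its underside; leave alone
- spool: loose metal wire spool, 56 mm across, 46 mm high; origin at the centre of its underside; leave alone
- flux: loose white bottle with black cap, 44 mm across, 100 mm high; origin at the centre of its underside; leave alone
- swab_pot: loose open steel pot, 70 mm across, 70 mm high; origin at the centre of its underside; leave alone

How it is judged:
On the way, in this order (a step that is already met when the one before it is completed fails the run):
1. the plug is snug (at least 0.55 N m reached) while the valve is still shut (x of face in the frame of manifold below -0.02502 m and value of joint valve below 0.3 rad), for 0.2 s.
2. the valve lever is fully open (value of joint valve above 1.4 rad), for 0.2 s.
At the end, for the whole second after the job is handed in: the plug is snug: turned to where it takes 0.55 to 0.95 N m to turn it further (judged by the bulge of the block's near face, 0.02 to 0.22 mm); the valve lever is within 0.17 rad of its open stop, at rest, let go (x of face in the frame of manifold below -0.02502 m and not (x of face in the frame of manifold below -0.02522 m) and value of joint valve above 1.4 rad and velocity of joint valve below 0.05 rad/s); the robot touches nothing.
It fails at once if the plug is over-tightened (at about 1 N m) and cracks the block (x of face in the frame of manifold below -0.02522 m).
It fails at once if the valve is opened (more than 0.3 rad) before the plug is snug (value of joint valve above 0.3 rad and not (x of face in the frame of manifold below -0.02502 m)).
It fails at once if another thing on the bench is shifted by more than 40 mm (distance of any of wrench, coupling, board, screwdriver, spool, flux, swab_pot from where it was at the start of the episode above 0.04 m).
It also fails if it takes over 72 s, if anything falls off the work surface, if the arm or the gripper's body presses on something with over 40 N, if the wrist force passes 120 N, or if a joint passes its speed limit or range.

## Working session

There is one attempt and no reset: what is moved stays moved. The work goes in short steps, Python scripts to look and compute and a shell command to move; the robot and the scene stay as the last step left them, time stands still between calls to the robot, and variables do not carry over. Pictures are saved under pics/ and viewed, at most 10 in all, crops included, and the job is handed in when it is done.

```bash
mkdir -p pics
python3 - <<'E'
from bench import status,camera
import cv2,numpy as np
for n in ("top","scene"):
    c=camera(n); cv2.imwrite(f"pics/{n}0.png",c["frame"]); np.savez(f"{n}0.npz",**c)
    print(n,c["fx"],c["cx"],c["cy"],c["extrinsics"].round(3).tolist())
o=status.get_obs();print({k:np.round(v,3).tolist() for k,v in o.items()})
E
```

```text
top 414.39451253642846 275.9967342100385 207.71370003508497 [[-0.004, -0.989, 0.146, 0.324], [-1.0, 0.004, 0.001, 0.029], [-0.002, -0.146, -0.989, 1.335], [0.0, 0.0, 0.0, 1.0]]
scene 513.6666713288771 274.98942589225203 205.5006511722285 [[0.624, 0.581, -0.522, 1.147], [0.781, -0.455, 0.427, -0.486], [0.011, -0.674, -0.738, 1.008], [0.0, 0.0, 0.0, 1.0]]
{'time_s': 0.1, 'q': [1.004, 0.182, 1.608, -0.0, 1.354, -0.206], 'dq': [-0.001, 0.0, -0.005, -0.001, -0.0, 0.0], 'joint_efforts': [0.001, -44.587, -35.224, -0.0, 0.004, -0.0], 'eef_pos': [0.203, 0.538, 0.23], 'eef_rot': [-0.0, 0.179, 0.984, -0.001], 'wrist_force': [0.951, -0.154, -0.044], 'torque': [-0.054, 0.016, -0.002], 'grasp_force': 0.0, 'opening': 0.998}
```

View pics/top0.png

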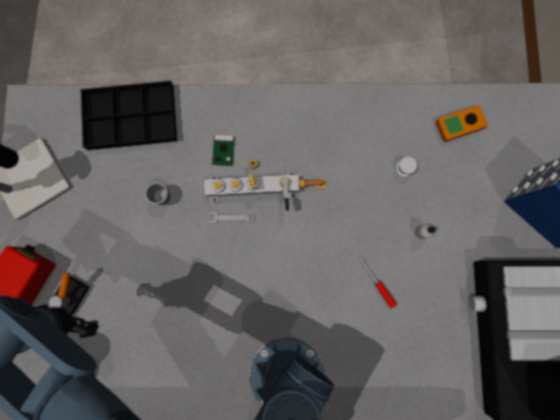

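View pics/scene0.png

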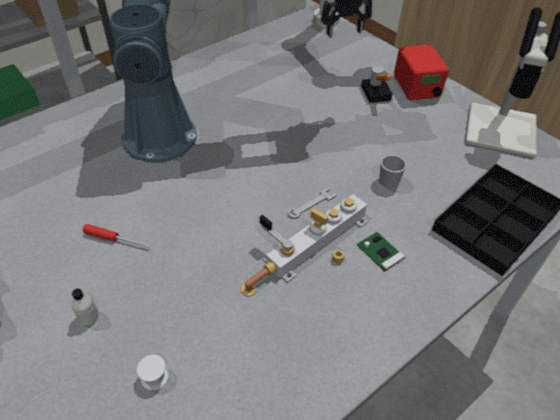

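The top view shows the manifold along the row at about 185 (columns 205-325). The valve is at about (287,184), with its grip at (287,203), and the bar plug is at about (252,182), next to the valve. I'll zoom in on both views.

```bash
cat > h.py <<'E'
import numpy as np,cv2
def ray(c,u,v,z):
    E=c["extrinsics"];d=E[:3,:3]@np.array([(u-c["cx"])/c["fx"],(v-c["cy"])/c["fy"],1]);o=E[:3,3]
    return o+d*(z-o[2])/d[2]
def cloud(c):
    v,u=np.mgrid[:420,:560];d=c["depth"];E=c["extrinsics"]
    P=np.stack([(u-c["cx"])/c["fx"]*d,(v-c["cy"])/c["fy"]*d,d],-1)
    return P@E[:3,:3].T+E[:3,3]
E
python3 - <<'E'
import numpy as np,cv2
from h import *
t=np.load("top0.npz");s=np.load("scene0.npz")
a=cv2.resize(t["frame"][160:225,195:335],None,fx=5.6,fy=5.6,interpolation=cv2.INTER_CUBIC)[:300]
a=cv2.resize(t["frame"][162:215,195:335],(784,297),interpolation=cv2.INTER_CUBIC)
b=cv2.resize(s["frame"][185:300,235:375],(365,300),interpolation=cv2.INTER_CUBIC)
o=np.zeros((600,784,3),np.uint8);o[:297]=a;o[300:,:365]=b;o[300:,370:]=cv2.resize(s["frame"][190:240,290:359],(414,300),interpolation=cv2.INTER_CUBIC)
cv2.imwrite("pics/z.png",o)
for n,c in(("top",t),("scene",s)):
    P=cloud(c);f=c["frame"];h=cv2.cvtColor(f,cv2.COLOR_BGR2HSV);hh,ss,vv=cv2.split(h)
    R=(P[...,0]>.3)&(P[...,0]<.6)&(abs(P[...,1])<.3)
    br=((hh>12)&(hh<32)&(ss>110)).astype(np.uint8)
    k,l,st,ce=cv2.connectedComponentsWithStats(br&R.astype(np.uint8))
    for i in range(1,k):
        if st[i,4]>4:
            q=P[l==i];print(n,"brass",st[i,4],ce[i].round(1),q.mean(0).round(3),q[:,2].max().round(3),"ray91/104",ray(c,*ce[i],.091).round(3),ray(c,*ce[i],.104).round(3))
    bl=((vv<60)&R&(P[...,2]>.06)&(P[...,2]<.11)).astype(np.uint8)
    k,l,st,ce=cv2.connectedComponentsWithStats(bl)
    for i in range(1,k):
        if st[i,4]>4: print(n,"black",st[i,4],ce[i].round(1),P[l==i].mean(0).round(3),"ray82/95",ray(c,*ce[i],.082).round(3),ray(c,*ce[i],.095).round(3))
    m=R&(P[...,2]>.04)&(P[...,2]<.05)
    q=P[m][:,:2].astype(np.float32)
    print(n,"block",len(q),cv2.minAreaRect(q))
E
```

```text
top brass 47 [252.1 182. ] [0.586 0.103 0.099] 0.109 ray91/104 [0.588 0.104 0.091] [0.585 0.103 0.104]
top brass 35 [234.9 183.7] [0.587 0.159 0.068] 0.074 ray91/104 [0.583 0.156 0.091] [0.58  0.155 0.104]
top brass 32 [217.3 184.5] [0.585 0.214 0.068] 0.074 ray91/104 [0.58  0.21  0.091] [0.578 0.208 0.104]
top brass 32 [302.1 184.1] [ 0.593 -0.053  0.029] 0.041 ray91/104 [ 0.58  -0.049  0.091] [ 0.578 -0.048  0.104]
top brass 40 [320.7 185.6] [ 0.592 -0.115  0.009] 0.03 ray91/104 [ 0.575 -0.106  0.091] [ 0.573 -0.105  0.104]
top black 27 [286.5 203.7] [ 0.519 -0.001  0.095] ray82/95 [ 0.521 -0.001  0.082] [ 0.519 -0.001  0.095]
top block 593 ((0.5794336795806885, 0.10198868811130524), (0.039915118366479874, 0.3146972358226776), 0.4201638996601105)
scene brass 41 [348.7 201.9] [0.586 0.211 0.067] 0.071 ray91/104 [0.6   0.193 0.091] [0.608 0.184 0.104]
scene brass 117 [316.4 217.1] [0.589 0.098 0.091] 0.107 ray91/104 [0.588 0.098 0.091] [0.596 0.09  0.104]
scene brass 43 [333.4 212.8] [0.589 0.156 0.067] 0.071 ray91/104 [0.603 0.139 0.091] [0.611 0.131 0.104]
scene brass 16 [282.2 249.5] [ 0.594 -0.01   0.058] 0.062 ray91/104 [ 0.613 -0.027  0.091] [ 0.62  -0.033  0.104]
scene brass 28 [268.4 264.4] [ 0.595 -0.052  0.037] 0.041 ray91/104 [ 0.626 -0.076  0.091] [ 0.633 -0.082  0.104]
scene brass 24 [243.4 287.9] [ 0.594 -0.124  0.006] 0.026 ray91/104 [ 0.641 -0.155  0.091] [ 0.648 -0.16   0.104]
scene black 104 [265.4 222.6] [ 0.525 -0.006  0.088] ray82/95 [ 0.521 -0.003  0.082] [ 0.53  -0.01   0.095]
scene block 619 ((0.5846632122993469, 0.09884321689605713), (0.0442405603826046, 0.3197706639766693), 2.991687774658203)
```

View pics/z.png

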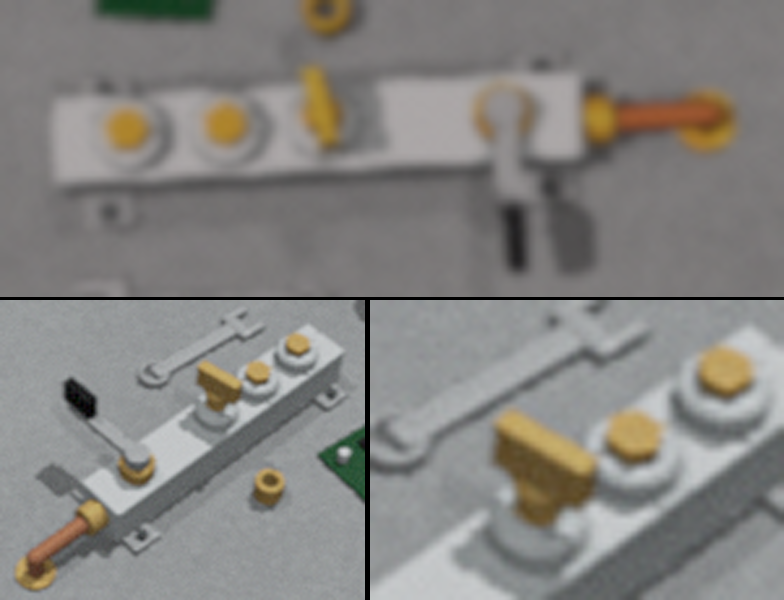

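```bash
cat >> h.py <<'E'
from scipy.spatial.transform import Rotation as Ro
def delta(o,p,yawy):
    q=np.array(o["eef_rot"]);R=Ro.from_quat(q[[1,2,3,0]])
    c,s=np.cos(yawy),np.sin(yawy);T=Ro.from_matrix(np.array([[-s,c,0],[c,s,0],[0,0,-1]]).T @ np.eye(3)) if 0 else Ro.from_matrix(np.column_stack([[-s,c,0],[c,s,0],[0,0,-1]]))
    if abs((R.inv()*T).magnitude())>np.pi: pass
    return (R.inv().apply(np.array(p)-o["eef_pos"])*100).round(2),np.degrees((R.inv()*T).as_rotvec()).round(1)
E
python3 - <<'E'
import numpy as np,cv2
from h import *
from bench import status
for n in("top","scene"):
    c=np.load(n+"0.npz");P=cloud(c)
    for nm,z0,x,y in(("bar",.094,.587,.102),("grip",.085,.521,-.002)):
        m=(P[...,2]>z0)&(P[...,2]<.112)&(np.hypot(P[...,0]-x,P[...,1]-y)<.035)
        q=P[m][:,:2].astype(np.float32)
        r=cv2.minAreaRect(q);vx=cv2.fitLine(q,cv2.DIST_L2,0,.01,.01).ravel()
        print(n,nm,len(q),q.mean(0).round(3),"yaw",np.degrees(np.arctan2(vx[1],vx[0])).round(1),r)
o=status.get_obs()
print(delta(o,[.587,.102,.15],np.radians(102)))
E
```

```text
top bar 57 [0.59  0.106] yaw 14.2 ((0.590462327003479, 0.10592055320739746), (0.04321606084704399, 0.011077634990215302), 14.121662139892578)
top grip 49 [0.52 0.  ] yaw 7.3 ((0.5201989412307739, 0.00017980672419071198), (0.03370533883571625, 0.011722644791007042), 4.573461055755615)
scene bar 110 [0.591 0.101] yaw 13.5 ((0.58920818567276, 0.10145995020866394), (0.044834624975919724, 0.015554200857877731), 11.49782657623291)
scene grip 91 [ 0.522 -0.005] yaw 4.6 ((0.5203588008880615, -0.003447834402322769), (0.03784223273396492, 0.013593129813671112), 1.9682073593139648)
(array([-51.34, -27.17,   8.07]), array([ -0.1,  -0. , -32.7]))
```

```bash
python3 -m handwheel '[[[1,-51.6,-27,7,0,0,-34],[1,-51.6,-27,7,0,0,-34],[1,-51.6,-27,7,0,0,-34],[1,-51.6,-27,7,0,0,-34],[1,-51.6,-27,7,0,0,-34],[1,-51.6,-27,7,0,0,-34],[1,-51.6,-27,7,0,0,-34],[1,-51.6,-27,7,0,0,-34],[1,-51.6,-27,7,0,0,-34],[1,-51.6,-27,7,0,0,-34]]]'
python3 - <<'E'
from h import *
from bench import status
o=status.get_obs();print(np.round(o["q"],2));print(delta(o,[.590,.103,.079],np.radians(103.5)))
E
```

```text
time_s: 1.35
eef_pos: [0.5916, 0.1007, 0.1604]
eef_rot: [-0.0, -0.115, 0.993, -0.0]
wrist_force: [0.2, 1.4, -0.4]
opening: 1.0
grasp_force: 0.0
[-0.03  0.31  1.6  -0.    1.23 -1.83]
(array([0.09, 0.26, 8.14]), array([-0. , -0. , -0.3]))
```

```bash
python3 -m handwheel '[[[1,0.1,0.3,4,0,0,0],[1,0.1,0.3,8.1,0,0,0],[1,0.1,0.3,8.1,0,0,0],[0,0.1,0.3,8.1,0,0,0],[-0.4,0.1,0.3,8.1,0,0,0]]]'
python3 - <<'E'
from bench import status,camera
import cv2
c=camera("scene");cv2.imwrite("pics/g1.png",cv2.resize(c["frame"][120:270,210:410],(800,600)))
o=status.get_obs();print(o["eef_pos"],o["wrist_force"],o["torque"],o["opening"])
E
```

```text
time_s: 1.98
eef_pos: [0.5904, 0.1061, 0.0826]
eef_rot: [0.002, -0.116, 0.993, -0.0]
wrist_force: [0.2, 0.4, -0.0]
opening: 0.602
grasp_force: 0.0
[0.5902157 0.1060841 0.0824893] [-0.38068903 -0.46210608  0.25514333] [-0.01667561  0.01901528  0.03247915] 0.5154864442618023
```

View pics/g1.png

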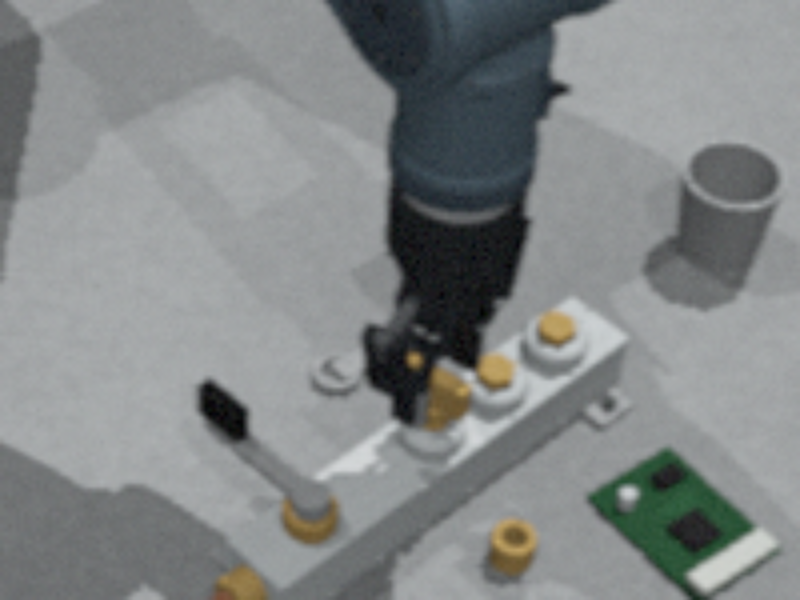

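The bar (crop 445,395) is between the open fingers. I'll re-centre by 3 mm and close.

```bash
python3 -m handwheel '[[[-0.4,0,-0.3,0.3,0,0,0],[-1,0,-0.3,0.3,0,0,0],[-1,0,-0.3,0.3,0,0,0],[-1,0,-0.3,0.3,0,0,0],[-1,0,-0.3,0.3,0,0,0],[-1,0,-0.3,0.3,0,0,0]]]'
python3 -c "
from bench import status
o=status.get_obs();print(o['eef_pos'],o['wrist_force'],o['torque'],o['opening'],o['grasp_force'])"
```

```text
time_s: 2.78
eef_pos: [0.5904, 0.1048, 0.0795]
eef_rot: [0.001, -0.116, 0.993, 0.001]
wrist_force: [-2.6, 6.5, 9.9]
opening: 0.126
grasp_force: 64.5
[0.59036165 0.10479773 0.07945509] [-2.57639353  6.51778756  9.89399892] [1.19461135 0.52579746 0.04280965] 0.12631977581118653 64.54064599180128
```

```bash
python3 -m handwheel '[[[-1,0,0.2,-0.1,0,0,0],[-1,0,0.2,-0.1,0,0,8],[-1,0,0.2,-0.1,0,0,16],[-1,0,0.2,-0.1,0,0,24],[-1,0,0.2,-0.1,0,0,24]]]'
python3 -c "
from bench import status
o=status.get_obs();print(o['eef_pos'],o['wrist_force'],o['torque'],o['q'][5],o['grasp_force'])"
```

```text
time_s: 3.4
eef_pos: [0.59, 0.1051, 0.0795]
eef_rot: [0.001, 0.094, 0.996, 0.0]
wrist_force: [0.2, 1.2, 4.5]
opening: 0.126
grasp_force: 61.6
[0.59004509 0.10511176 0.07953727] [0.15770103 1.16947368 4.50165716] [0.19239196 0.01361018 0.07627908] -1.405087732218856 61.56686183880083
```

Centred now, with a moment of about 0.08–0.1 N m. I'll continue in 25° steps.

```bash
S="from bench import status
o=status.get_obs();print(o['eef_pos'].round(4),o['wrist_force'].round(1),o['torque'].round(3),round(o['q'][5],3))"; python3 -m handwheel '[[[-1,0,0,0,0,0,8],[-1,0,0,0,0,0,16],[-1,0,0,0,0,0,24],[-1,0,0,0,0,0,24]]]' >/dev/null; python3 -c "$S"
```

```text
[0.5899 0.1051 0.0795] [-0.3  1.8  5.4] [0.193 0.114 0.094] -0.986
```

```bash
S="from bench import status
o=status.get_obs();print(o['eef_pos'].round(4),o['wrist_force'].round(1),o['torque'].round(3),round(o['q'][5],3))"; python3 -m handwheel '[[[-1,0,0,0,0,0,8],[-1,0,0,0,0,0,16],[-1,0,0,0,0,0,24],[-1,0,0,0,0,0,24]]]' >/dev/null; python3 -c "$S"
```

```text
[0.5898 0.1052 0.0795] [-0.1  2.1  6. ] [0.315 0.208 0.088] -0.567
```

```bash
S="from bench import status
o=status.get_obs();print(o['eef_pos'].round(4),o['wrist_force'].round(1),o['torque'].round(3),round(o['q'][5],3))"; python3 -m handwheel '[[[-1,0,0,0,0,0,8],[-1,0,0,0,0,0,16],[-1,0,0,0,0,0,24],[-1,0,0,0,0,0,24]]]' >/dev/null; python3 -c "$S"
```

```text
[0.5898 0.1054 0.0795] [-0.2  2.7  6.1] [0.431 0.262 0.157] -0.148
```

The moment is starting to climb, so I'll take smaller steps.

```bash
S="from bench import status
o=status.get_obs();print(o['eef_pos'].round(4),o['wrist_force'].round(1),o['torque'].round(3),round(o['q'][5],3))"; python3 -m handwheel '[[[-1,0,0,0,0,0,6],[-1,0,0,0,0,0,12],[-1,0,0,0,0,0,12],[-1,0,0,0,0,0,12]]]' >/dev/null; python3 -c "$S"
```

```text
[0.5898 0.1054 0.0795] [-1.1  3.3  5.5] [0.471 0.284 0.151] 0.059
```

```bash
S="from bench import status
o=status.get_obs();print(o['eef_pos'].round(4),o['wrist_force'].round(1),o['torque'].round(3),round(o['q'][5],3),o['opening'])"; python3 -m handwheel '[[[-1,0,0,0,0,0,6],[-1,0,0,0,0,0,12],[-1,0,0,0,0,0,12],[-1,0,0,0,0,0,12]]]' >/dev/null; python3 -c "$S
from bench import camera
import cv2
c=camera('scene');cv2.imwrite('pics/g2.png',cv2.resize(c['frame'][160:250,270:390],(800,600)))"
```

```text
[0.5898 0.1055 0.0795] [-0.6  2.7  6. ] [0.6   0.279 0.133] 0.269 0.1270779842397992
```

View pics/g2.png

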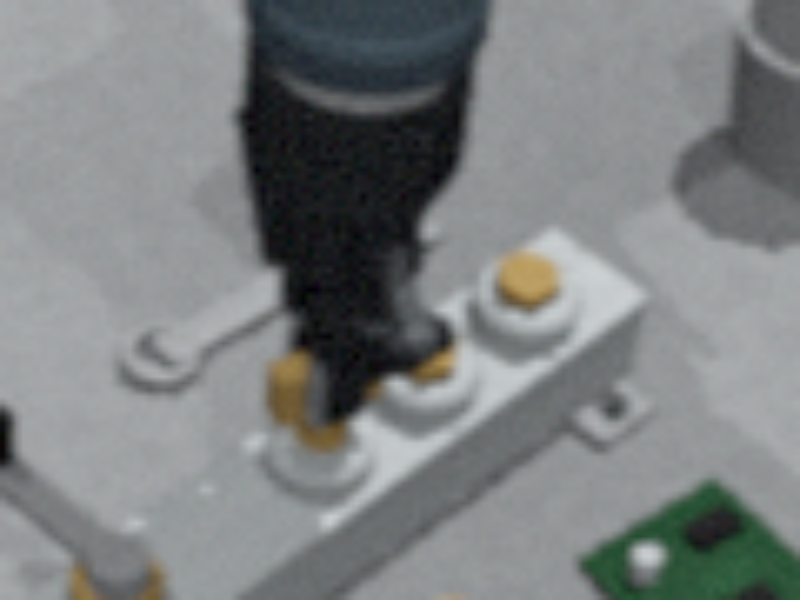

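The bar (crop 290,390) has turned with the jaws and there is no slip. It's still light at 0.13 N m, so I'll go on turning.

```bash
S="from bench import status
o=status.get_obs();print(o['eef_pos'].round(4),o['wrist_force'].round(1),o['torque'].round(3),round(o['q'][5],3))"; python3 -m handwheel '[[[-1,0,0,0,0,0,7],[-1,0,0,0,0,0,14],[-1,0,0,0,0,0,20],[-1,0,0,0,0,0,20],[-1,0,0,0,0,0,20]]]' >/dev/null; python3 -c "$S"
```

```text
[0.5898 0.1056 0.0795] [0.3 2.7 4.9] [0.671 0.281 0.107] 0.618
```

```bash
S="from bench import status
o=status.get_obs();print(o['eef_pos'].round(4),o['wrist_force'].round(1),o['torque'].round(3),round(o['q'][5],3))"; python3 -m handwheel '[[[-1,0,0,0,0,0,4],[-1,0,0,0,0,0,8],[-1,0,0,0,0,0,8],[-1,0,0,0,0,0,8]]]' >/dev/null; python3 -c "$S"
```

```text
[0.5899 0.1056 0.0795] [0.4 4.5 5.1] [0.72  0.196 0.105] 0.758
```

```bash
S="from bench import status
o=status.get_obs();print(o['eef_pos'].round(4),o['wrist_force'].round(1),o['torque'].round(3),round(o['q'][5],3))"; python3 -m handwheel '[[[-1,0,0,0,0,0,7],[-1,0,0,0,0,0,14],[-1,0,0,0,0,0,20],[-1,0,0,0,0,0,20],[-1,0,0,0,0,0,20]]]' >/dev/null; python3 -c "$S"
```

```text
[0.59   0.1057 0.0795] [-0.4  3.5  5.4] [0.861 0.036 0.567] 1.106
```

The moment is now 0.57 N m. The slope is about 0.4 N m per rad, so I'll go roughly 20° further.

```bash
S="from bench import status
o=status.get_obs();print(o['eef_pos'].round(4),o['wrist_force'].round(1),o['torque'].round(3),round(o['q'][5],3))"; python3 -m handwheel '[[[-1,0,0,0,0,0,5],[-1,0,0,0,0,0,10],[-1,0,0,0,0,0,10],[-1,0,0,0,0,0,10]]]' >/dev/null; python3 -c "$S"
```

```text
[0.5901 0.1057 0.0795] [0.2 4.1 5.2] [0.845 0.081 0.637] 1.28
```

```bash
S="from bench import status
o=status.get_obs();print(o['eef_pos'].round(4),o['wrist_force'].round(1),o['torque'].round(3),round(o['q'][5],3))"; python3 -m handwheel '[[[-1,0,0,0,0,0,5],[-1,0,0,0,0,0,9],[-1,0,0,0,0,0,9],[-1,0,0,0,0,0,9],[-1,0,0,0,0,0,9]]]' >/dev/null; python3 -c "$S"
```

```text
[0.5901 0.1057 0.0795] [1.4 4.2 5.5] [ 0.938 -0.015  0.692] 1.437
```

The plug is snug at 0.69 N m with the valve still shut. I'll release it, lift, and measure the grip again.

```bash
python3 -m handwheel '[[[0.3,0,0,0,0,0,0],[0.3,0,0,0,0,0,0],[0.3,0,0,0,0,0,0],[0.3,0,0,0,0,0,0],[0.3,0,0,-4,0,0,0],[0.3,0,0,-9,0,0,0],[0.3,0,0,-9,0,0,0]]]'
python3 - <<'E'
from h import *
from bench import status,camera
o=status.get_obs();print(np.round(o["q"],2),o["torque"].round(2))
c=camera("scene");P=cloud(c)
m=(P[...,2]>.08)&(P[...,2]<.105)&(np.hypot(P[...,0]-.521,P[...,1]+.002)<.035)
q=P[m][:,:2].astype(np.float32);print(len(q),cv2.minAreaRect(q))
cv2.imwrite('pics/g3.png',cv2.resize(c['frame'][120:270,210:410],(800,600)))
print(delta(o,[.521,-.001,.066],np.radians(-85.5)))
E
```

```text
time_s: 9.7
eef_pos: [0.5922, 0.1048, 0.1733]
eef_rot: [0.0, 0.998, 0.055, 0.005]
wrist_force: [0.0, -0.1, 0.6]
opening: 0.65
grasp_force: 0.0
[-0.02  0.29  1.6  -0.    1.25  1.44] [0.   0.01 0.03]
104 ((0.5210590362548828, -0.004255712032318115), (0.034796345978975296, 0.014921851456165314), 1.773477554321289)
(array([-8.34,  9.72, 10.67]), array([ 0.1, -0.5,  1.8]))
```

View pics/g3.png

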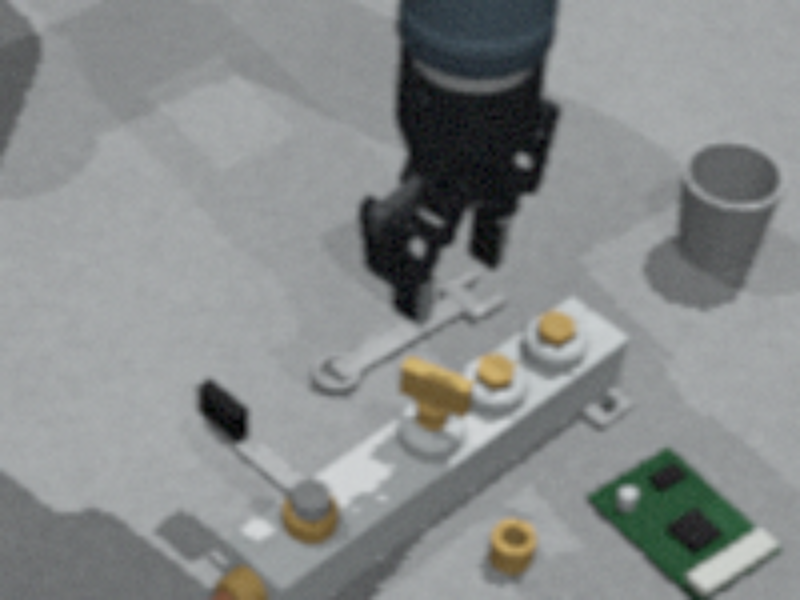

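The plug is released (bar at crop 435,385) and the grip is clear at crop (222,410). I'll move over the grip and then down.

```bash
python3 -m handwheel '[[[0.5,-4,5,1,0,0,2],[0.5,-8.4,9.7,2,0,0,2],[0.5,-8.4,9.7,2,0,0,2],[0.5,-8.4,9.7,6,0,0,2],[0.5,-8.4,9.7,10.6,0,0,2],[0.5,-8.4,9.7,10.6,0,0,2],[0,-8.4,9.7,10.6,0,0,2],[0,-8.4,9.7,10.6,0,0,2]]]'
python3 - <<'E'
from h import *
from bench import status
o=status.get_obs();print(delta(o,[.521,-.001,.066],np.radians(-85.5)),o["torque"].round(2))
E
```

```text
time_s: 10.75
eef_pos: [0.5179, -0.0009, 0.0642]
eef_rot: [0.0, 0.999, 0.038, 0.002]
wrist_force: [-0.2, 0.1, 0.0]
opening: 0.502
grasp_force: 0.0
(array([ 0.31,  0.04, -0.18]), array([ 0.1, -0.2, -0.2])) [-0.01 -0.01 -0.06]
```

```bash
python3 -m handwheel '[[[-1,0.3,0,-0.2,0,0,0],[-1,0.3,0,-0.2,0,0,0],[-1,0.3,0,-0.2,0,0,0],[-1,0.3,0,-0.2,0,0,0],[-1,0.3,0,-0.2,0,0,0],[-1,0.3,0,-0.2,0,0,0]]]'
python3 -c "
from bench import status
o=status.get_obs();print(o['eef_pos'],o['wrist_force'],o['torque'],o['opening'],o['grasp_force'])"
```

```text
time_s: 11.5
eef_pos: [0.5207, -0.0007, 0.066]
eef_rot: [0.0, 0.999, 0.038, 0.002]
wrist_force: [-0.6, 0.5, 6.4]
opening: 0.135
grasp_force: 58.6
[ 0.52069654 -0.00071602  0.06596418] [-0.55158608  0.4703834   6.43495109] [0.06806555 0.05020274 0.07434365] 0.1352609605683566 58.605299245500646
```

The grip is held. I'll swing it along the arc, 30° first.

```bash
python3 -m handwheel '[[[-1,0.06,0.92,0,0,0,-7],[-1,0.23,1.81,0,0,0,-14],[-1,0.5,2.69,0,0,0,-21],[-1,0.75,3.28,0,0,0,-26],[-1,1,3.75,0,0,0,-30],[-1,1,3.75,0,0,0,-30]]]'
python3 -c "
from bench import status
o=status.get_obs();print(o['torque'],o['opening'],o['grasp_force'])"
```

```text
time_s: 12.25
eef_pos: [0.534, -0.0375, 0.066]
eef_rot: [0.001, 0.955, 0.295, 0.002]
wrist_force: [1.9, 1.3, 4.8]
opening: 0.132
grasp_force: 59.0
[ 0.2234662  -0.32970396  0.16716908] 0.13214565158167557 58.99890127591789
```

Forces are low, so I'll do the next 30°.

```bash
python3 -m handwheel '[[[-1,0.06,0.92,0,0,0,-7],[-1,0.23,1.81,0,0,0,-14],[-1,0.5,2.69,0,0,0,-21],[-1,0.75,3.28,0,0,0,-26],[-1,1,3.75,0,0,0,-30],[-1,1,3.75,0,0,0,-30]]]'
python3 -c "
from bench import status
o=status.get_obs();print(o['torque'],o['opening'],o['grasp_force'])"
```

```text
time_s: 13.0
eef_pos: [0.5635, -0.0622, 0.066]
eef_rot: [0.001, 0.846, 0.533, 0.002]
wrist_force: [3.3, 3.0, 4.9]
opening: 0.132
grasp_force: 59.0
[ 0.57497229 -0.45567864  0.03255752] 0.13228562735964836 58.97896966896951
```

```bash
python3 -m handwheel '[[[-1,0.06,0.92,0,0,0,-7],[-1,0.23,1.81,0,0,0,-14],[-1,0.5,2.69,0,0,0,-21],[-1,0.62,2.99,0,0,0,-23.5],[-1,0.62,2.99,0,0,0,-23.5],[-1,0.62,2.99,0,0,0,-23.5]]]'
python3 -c "
from bench import status
o=status.get_obs();print(o['torque'],o['opening'],o['grasp_force'])"
```

```text
time_s: 13.75
eef_pos: [0.5927, -0.0693, 0.066]
eef_rot: [0.001, 0.72, 0.694, 0.001]
wrist_force: [2.0, 4.2, 5.8]
opening: 0.134
grasp_force: 58.9
[ 0.64703748 -0.20643878 -0.01203501] 0.13352703731817683 58.85601178917568
```

```bash
python3 -m handwheel '[[[-1,0.02,0.4,0,0,0,-3],[-1,0.02,0.4,0,0,0,-3],[-1,0.02,0.4,0,0,0,-3]]]'
python3 -m handwheel '[[[0.2,0,0,0,0,0,0],[0.2,0,0,0,0,0,0],[0.2,0,0,0,0,0,0],[0.2,0,0,0,0,0,0],[0.2,0,0,-5,0,0,0],[0.2,0,0,-10,0,0,0],[0.2,-4,0,-15,0,0,0],[0.2,-8,0,-15,0,0,0],[0.2,-8,0,-15,0,0,0]]]'
python3 - <<'E'
from h import *
from bench import camera
for n in("scene","top"):
    c=camera(n);P=cloud(c)
    m=(P[...,2]>.08)&(P[...,2]<.105)&(np.hypot(P[...,0]-.595,P[...,1]+.074)<.04)
    q=P[m][:,:2].astype(np.float32);print(n,len(q),cv2.minAreaRect(q) if len(q) else 0)
    if n=="scene":cv2.imwrite('pics/g4.png',cv2.resize(c['frame'][150:300,210:410],(800,600)))
E
```

```text
time_s: 14.12
eef_pos: [0.5966, -0.0694, 0.066]
eef_rot: [0.001, 0.702, 0.712, 0.001]
wrist_force: [0.4, 4.4, 5.8]
opening: 0.132
grasp_force: 58.9
time_s: 15.25
eef_pos: [0.5964, -0.1526, 0.2151]
eef_rot: [0.001, 0.703, 0.711, 0.0]
wrist_force: [0.4, -0.4, -0.5]
opening: 0.601
grasp_force: 0.0
scene 121 ((0.5952868461608887, -0.07206399738788605), (0.01479302253574133, 0.03745091333985329), 1.0392351150512695)
top 37 ((0.5969402194023132, -0.06400246173143387), (0.024605946615338326, 0.011995428241789341), 88.69308471679688)
```

View pics/g4.png

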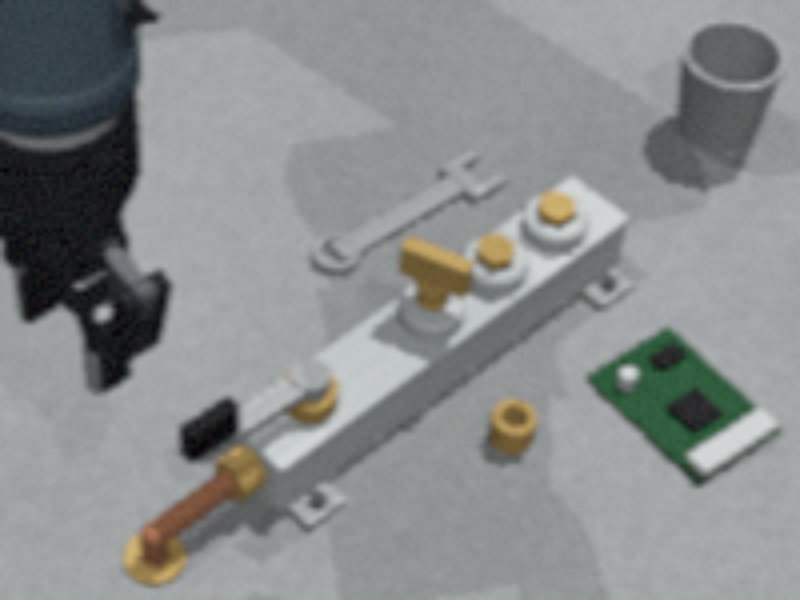

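The lever (grip at crop 208,428) lies in line with the pipe, nothing else has shifted, and the robot is clear. I'm handing in.

```bash
python3 -c "
from bench import ctrl
print(ctrl.hand_in())"
```

```text
the job is handed in; nothing more can be done
None
```

I tightened the taper plug to about 0.69 N m, then swung the valve lever in line with the pipe and let go. Nothing else on the bench was touched, and the job was handed in at about 15 s; no verdict came back.

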